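# Wedge the rocking ware board

### The job

The wooden ware board that carries the stoneware sculpture rocks, because the steel foot under its empty ledge is too short. Press the ledge down once to feel it rock and let it come back, then push the orange wedge along the bench, thin end first, under that foot until the board no longer rocks but is not jacked up off level; push only, never lift the wedge or the board, and do not shove the board or the other things about. Finish holding: end with the fingertips pressing down firmly (about 10 N) on the ledge above the wedged foot, the board standing level and still under them, and stay there.

Things in the scene. Friction and masses are not known exactly. Their poses are not given: they have to be found in the camera images.
- board: wooden ware board, 220 (x) by 260 mm (y), top 40 mm above the bench, a grey-brown stoneware sculpture fixed on it at y -118 to +8 mm, up to 211 mm high; 2.5 to 3.6 kg in all. Origin on the bench under the board's middle, z up. It stands level, loose, on two wooden runners along x at y -115 and -10 mm; it pivots on the second one's edge at y 0. Shoved hard, it slides.
- ledge (a point): point on top of the empty ledge (board y +10 to +130 mm) above the short foot: board frame (0, 115, 40) mm. About 3 to 8 N pressed down here tips the board until the foot meets the bench; let go, and it falls back level.
- foot_edge (a point): point on the bench below the outer edge of the short foot: board frame (0, 130, 0) mm. The foot is a steel bar, 190 mm along x, y +106 to +130 mm; its flat underside hangs 6 to 14 mm above the bench, different each time, fixed within a run.
- wedge: loose orange wedge, 130 mm long (x), 56 wide, about 90 g, rising evenly from 2.5 mm at the thin end (+x) to 26 mm at the square blunt end (-x). Origin at the centre of its underside, z up. It lies flat on the bench, thin end towards the foot within about 10 degrees and 5 to 60 mm short of the board's edge. Friction keeps it in once under the foot.
- wedge_tip (a point): middle of the wedge's thin end, on the bench: wedge frame (65, 0, 0) mm
- wedge_butt (a point): middle of the wedge's blunt end face, 12 mm above the bench: wedge frame (-65, 0, 12) mm
- water_pot: green glass bowl, 84 mm across, 50 mm high, loose bystander; origin at the centre of its underside
- slip_jar: clay-coloured lidded jar, 64 mm across, 65 mm high, loose bystander; origin at the centre of its underside
- bisque_cup: pinkish fired cup, 72 mm across, 80 mm high, loose bystander; origin at the centre of its underside
- brush: brush about 170 mm long lying flat along its x axis, loose bystander
- modelling_stick: wooden modelling stick, about 185 mm long (x) and 16 mm wide, lying flat, loose bystander
- scraper: steel-bladed scraper, 110 mm long (x), 35 mm wide, 39 mm high, loose bystander
- clay_block: grey-brown block, 90 x 70 x 55 mm, loose bystander; origin at the centre of its underside
Not all that is in view belongs to the job. There is more than one size of the wedge; the job needs the middle-sized.

How it is judged:
On the way, in this order (a step that is already met when the one before it is completed fails the run):
1. the ledge is pressed with the fingers and the board rocks (tips more than 0.03 rad), the wedge not yet under it (angle between board's own z axis and vertical above 0.03 rad and contact force between the fingers and board above 0.5 N and y of wedge_tip in the frame of board above 0.13 m), for 0.05 s.
2. let go, the board is back level and the wedge's thin end is pushed under the short foot (y of wedge_tip in the frame of board below 0.118 m and x of wedge_tip in the frame of board between -0.085 and 0.085 m and angle between board's own z axis and vertical below 0.015 rad and contact force between the fingers and board below 0.2 N), for 0.1 s.
At the end, for the whole second after the job is handed in: Fingers press the ledge with 5 to 30 N, over 60 mm from the board's middle; the wedge lies flat, its thin end at least 12 mm in under the foot bar and within 85 mm of its middle, not touched, carrying over 1 N; the board is within 0.015 rad of level; both at rest for the last second (y of wedge_tip in the frame of board below 0.118 m and x of wedge_tip in the frame of board between -0.085 and 0.085 m and contact force between the fingers and board between 5 and 30 N and y of the grasp point in the frame of board above 0.06 m and contact force between wedge and board above 1 N and angle between board's own z axis and vertical below 0.015 rad and contact force between the fingers and wedge below 0.2 N and height (world z) of wedge below 0.005 m and angle between wedge's own z axis and vertical below 0.05 rad and angular speed of board below 0.05 rad/s and linear speed of wedge below 0.01 m/s); the arm keeps its last pose, push and grip.
It fails at once if the wedge is lifted or tipped (height (world z) of wedge above 0.012 m or angle between wedge's own z axis and vertical above 0.25 rad).
It fails at once if the board is lifted, or shoved more than 30 mm (height (world z) of board above 0.02 m or distance of board from where it was at the start of the episode above 0.03 m).
It fails at once if the board is pressed with more than 60 N (contact force between the fingers and board above 60 N).
It fails at once if a bystander is moved more than 30 mm (distance of any of water_pot, slip_jar, bisque_cup, brush, modelling_stick, scraper, clay_block from where it was at the start of the episode above 0.03 m).
It also fails if it takes over 58 s, if anything falls off the work surface, if the arm or the gripper's body presses on something with over 40 N, if the wrist force passes 120 N, or if a joint passes its speed limit or range.

### The arm

A 7-joint arm with a two-finger parallel gripper is mounted at the origin on the work surface. World frame = base frame: x ahead of the robot, y to its left, z up, the work surface at z = 0. Lengths are in m, angles in rad, forces in N, time in s.
With the tool pointing down it reaches from about 0.4 to 0.85 m from the base axis. Payload 4.5 kg.
Tool frame: the origin (TCP) lies midway between the tips of the shut fingers; the grasp point (between the pads) lies 19 mm behind it (tcp_to_grasp is the distance from the TCP to the grasp point, in m); z points along the fingers, y is the line along which they close (so a half turn about z gives the same grasp; the last joint's range is limited). The gripper opens to 88 mm and grips with 3 to 60 N. Pads are 18 mm wide; open, the fingers measure 123 mm over their backs; the gripper's body (75 mm by 187 mm) begins 45 mm behind the grasp point.
Start: joints at [-1.114, 0.689, -0.195, 1.565, 0.157, 0.902, -0.215], TCP at [0.256, 0.57, 0.239] pointing down, gripper open.
Joint ranges: [-3.01, 3.01], [-0.46, 2.08], [-1.47, 1.51], [0.13, 2.56], [-1, 4.14], [0.04, 2.09], [-2.66, 2.66]. Speed limits (rad/s): [2.57, 2.57, 3.14, 3.14, 3.14, 3.14, 3.14].

### API

Orientations are given as a unit quaternion [x, y, z, w].
In Python, from station import sense, read_camera, camera_params, job_done, look_for, mark_of, tcp_to_grasp gives the robot as it stands.
- The arm moves only by the shell command python3 -m crank 'ROWS' [FORCE]. ROWS is JSON, a list of rows, each an object of numbers: "claw": the closure, from 0 (fully open) to 1 (shut); "dx", "dy", "dz": the shift along the world's x, y, z as a fraction of full scale; "yaw": the turn about the world's z as a fraction of full scale. In form: [{"claw": .., "dx": .., "dy": .., "dz": .., "yaw": ..}, ...]. A call has 1 to 8 rows; each row shifts and turns the commanded pose from where the row before left it; what a row does not reach is not made up. Full scale, the value 1, is 30 mm for a shift and 5 degrees for a turn. A row lasts 1/12 s, in which the tool goes at most 41.7 mm and 7.16 degrees, less where a joint would pass 70% of its speed; a pose out of reach is approached as far as the arm can. A call with a number of a shift or a turn outside -1 to 1 is refused whole. A call with a gripper value outside its range is refused whole. The fingers move at their own pace and stop on an object; FORCE is the grip in N (left out, the last holds). Time passes only in rows, so rows that do not move let the fingers close. It gives the time, the measured TCP pose, the force, the opening and the grip force at its end, in the units of the state.
- sense(): the state, without advancing time (a new reading comes with each control period).
- read_camera(name): name is "side" or "top"; returns the picture (480x640x3 uint8, red, green, blue); there is no depth.
- camera_params(name): a dict with "vfov" (degrees; the focal length in pixels is half the picture's height over the tangent of half this angle, whatever the lens; pixels are square), "cx", "cy" (the principal point, pixels), "R" (3x3) and "t" (3): a world point X has camera coordinates R X + t. Camera axes: x right, y down, z forward; pixel columns grow to the right and rows downward; lengths in m; the calibration is good to about 2 mm. A picture is of the moment at which its call begins. camera_params takes no time and is no camera call.
- job_done(): hands the job in; it is judged then, once.
Trained networks look in the newest picture that a camera, given by its name, has taken for a name from the list of things; names that differ only in an ending like _2 or _b are one class to them, and where a whole thing is asked for, a point or a joint stands for the part that bears it (a point fixed in the world has none). Each returns a list of dicts, best first, with "conf" (0 to 1); they miss things now and then, are a little off and sometimes report something else, mostly with a low value. They report only what shows in the picture. A call takes as long as a camera call. They do not tell look-alikes from the thing itself.
- look_for(camera, thing): "xy" ([column, row] in pixels, amid what is visible of it).
- mark_of(camera, thing): "xy" ([column, row] in pixels: a listed point, or the origin of a listed thing).
The state is a dict: "time": time; "qpos": joint angles; "qvel": joint speeds; "tau": joint torques, N m; "tcp_pos": TCP position; "tcp_rot": TCP orientation; "contact_force": force on the tool from outside, world axes, zero at the start; "wrist_torque": the same for the moment, N m; "gripper_width": opening from 0.0 (shut) to 1.0 (fully open); "gripper_force": force on a finger pad.
Only numpy, scipy, OpenCV 4.12 (cv2) and the standard library are available. Lean on these libraries where they do the work, as an engineer would, in place of code of your own. Each camera call takes 0.05 s, during which the arm holds its last target. There are 200 camera calls.

## Working session

There is one attempt and no reset: what is moved stays moved. The work goes in short steps, Python scripts to look and compute and a shell command to move; the robot and the scene stay as the last step left them, time stands still between calls to the robot, and variables do not carry over. Pictures are saved under pics/ and viewed, at most 10 in all, crops included, and the job is handed in when it is done.

```bash
mkdir -p pics; cat > h.py <<'E'
import numpy as np, cv2
from station import *
def proj(c,X):
    p=camera_params(c);R=np.array(p["R"]);t=np.array(p["t"]);f=240/np.tan(np.radians(p["vfov"])/2)
    v=R@np.array(X)+t;return [p["cx"]+f*v[0]/v[2],p["cy"]+f*v[1]/v[2]]
def ray(c,uv,z):
    p=camera_params(c);R=np.array(p["R"]);t=np.array(p["t"]);f=240/np.tan(np.radians(p["vfov"])/2)
    d=R.T@np.array([(uv[0]-p["cx"])/f,(uv[1]-p["cy"])/f,1]);o=-R.T@t
    return (o+d*(z-o[2])/d[2]).round(4)
def save(c,n): 
    im=read_camera(c);cv2.imwrite("pics/"+n,im[:,:,::-1]);return im
E
python3 - <<'E'
from h import *
for c in("top","side"):
    save(c,c+"0.png");print(c,camera_params(c))
    for n,z in(("board",0),("ledge",.04),("foot_edge",0),("wedge",0),("wedge_tip",0),("wedge_butt",.012)):
        for d in mark_of(c,n)[:4]: print(n,np.round(d["xy"]),round(d["conf"],2),ray(c,d["xy"],z))
s=sense();print(s)
E
```

```text
top {'vfov': 48.872070710000415, 'cx': 309.8231641793381, 'cy': 237.372197014341, 'R': array([[ 0.0170492 , -0.99984377, -0.00466388],
       [-0.99711687, -0.01665738, -0.07403031],
       [ 0.07394106,  0.00591259, -0.99724509]]), 't': array([0.02191231, 0.54992426, 1.33830286])}
board [333. 243.] 0.67 [ 0.5381 -0.0299  0.    ]
ledge [285. 238.] 0.67 [0.5454 0.0932 0.04  ]
wedge [237. 286.] 0.94 [0.4218 0.2187 0.    ]
wedge [243. 238.] 0.86 [0.5454 0.2053 0.    ]
wedge_tip [267. 238.] 0.81 [0.5467 0.1441 0.    ]
wedge_tip [244. 300.] 0.74 [0.386  0.1998 0.    ]
wedge_tip [404. 143.] 0.65 [ 0.8051 -0.2139  0.    ]
wedge_butt [216. 235.] 0.86 [0.5532 0.2753 0.012 ]
wedge_butt [338. 152.] 0.68 [ 0.775  -0.0398  0.012 ]
wedge_butt [227. 270.] 0.65 [0.4624 0.2431 0.012 ]
side {'vfov': 49.361687610873, 'cx': 316.0877428351013, 'cy': 243.62386285886825, 'R': array([[ 0.83426106, -0.55087124,  0.02343847],
       [-0.27550364, -0.45330198, -0.84771166],
       [ 0.47760468,  0.70075544, -0.52993922]]), 't': array([-0.42127052,  0.19960023,  1.28448671])}
board [330. 268.] 0.85 [ 0.5311 -0.
[... 669 characters left out ...]
.7, 'qpos': array([-1.11422731,  0.68906827, -0.19464542,  1.56529337,  0.1573294 ,
        0.90251728, -0.21510176]), 'qvel': array([-0.00108549,  0.00141269,  0.00207419, -0.00016575, -0.00096306,
       -0.00069714,  0.00067171]), 'tau': array([ 9.49676833e-04, -5.27363598e+01, -1.26611531e+00, -1.53716916e+01,
       -5.17608155e-02, -7.05513248e-04,  2.78244192e-05]), 'tcp_pos': array([0.25640151, 0.57001312, 0.23876547]), 'tcp_rot': array([2.09778077e-01, 9.77749025e-01, 5.17722534e-05, 3.99046798e-06]), 'contact_force': array([-0.22281237, -0.06168543, -0.8354154 ]), 'wrist_torque': array([0.03323868, 0.00955373, 0.02901566]), 'gripper_force': 0.0, 'gripper_width': 1.0024458560332365}
```

View pics/top0.png

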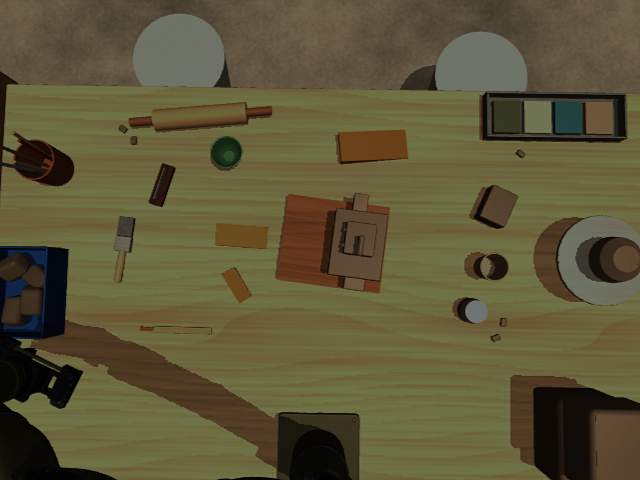

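View pics/side0.png

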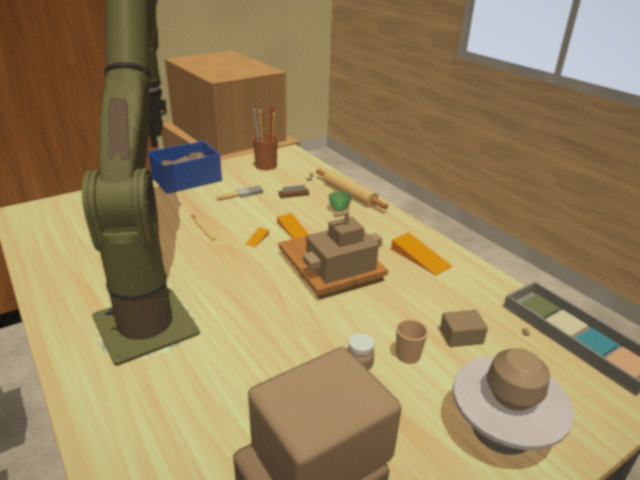

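The top view shows three orange wedges. The middle one is at about (242,236), and its 131 mm length matches the job. Its thin end faces the board's ledge edge, about x=280. The small wedge at (237,285) lies close by and is a look-alike. The board's left edge is at about (282,240), turned a few degrees, with the sculpture to the right.

```bash
python3 - <<'E'
from h import *
im=cv2.imread("pics/top0.png");hsv=cv2.cvtColor(im,cv2.COLOR_BGR2HSV)
print([hsv[r,c].tolist() for r,c in((236,242),(285,237),(240,300),(210,250),(250,285))])
m=cv2.inRange(hsv,(8,185,60),(20,255,255)); m[:, :205]=0;m[:215]=0;m[255:]=0;m[:,275:]=0
def rect(m,z):
    cs=cv2.findContours(m,0,2)[0];c=max(cs,key=cv2.contourArea);print(cv2.contourArea(c))
    q=cv2.approxPolyDP(cv2.convexHull(c),4,True)[:,0];
    for p in q: print(p,ray("top",p,z))
    b=cv2.boxPoints(cv2.minAreaRect(c));print([ray("top",p,z).tolist() for p in b])
rect(m,.0)
m=cv2.inRange(hsv,(0,110,40),(9,255,255));m[:,:272]=0;m[:,400:]=0;m[:185]=0;m[300:]=0
m=cv2.morphologyEx(m,2,np.ones((3,3)));rect(m,.04)
E
```

```text
[[19, 183, 106], [16, 192, 106], [10, 181, 100], [31, 104, 110], [10, 182, 105]]
67.5
[265 247] [0.5239 0.1478 0.    ]
[244 226] [0.578  0.2041 0.    ]
[266 228] [0.5737 0.1463 0.    ]
[[0.578, 0.2041, 0.0], [0.5789, 0.1465, 0.0], [0.5239, 0.1452, 0.0], [0.5229, 0.2026, 0.0]]Traceback (most recent call last):
  File "<stdin>", line 12, in <module>
  File "<stdin>", line 6, in rect
ValueError: max() iterable argument is empty
```

```bash
cat >> h.py <<'E'
def rect(m,z):
    m=cv2.morphologyEx(m,2,np.ones((3,3)))
    cs=cv2.findContours(m,0,2)[0];c=max(cs,key=cv2.contourArea);print(cv2.contourArea(c))
    q=cv2.approxPolyDP(cv2.convexHull(c),4,True)[:,0];
    for p in q: print(p,ray("top",p,z))
    b=cv2.boxPoints(cv2.minAreaRect(c));print([ray("top",p,z).tolist() for p in b])
def segs(im):
    hsv=cv2.cvtColor(im,cv2.COLOR_BGR2HSV)
    m=cv2.inRange(hsv,(13,150,50),(23,255,255)); m[:, :205]=0;m[:215]=0;m[257:]=0;m[:,285:]=0
    rect(m,0)
    m=cv2.inRange(hsv,(0,120,40),(12,255,255));m[:,:265]=0;m[:,400:]=0;m[:185]=0;m[300:]=0
    rect(m,.04)
E
python3 - <<'E'
from h import *
segs(cv2.imread("pics/top0.png"))
E
```

```text
1053.5
[217 223] [0.5847 0.275  0.    ]
[267 227] [0.5763 0.1438 0.    ]
[265 248] [0.5212 0.1477 0.    ]
[216 244] [0.5295 0.276  0.    ]
[[0.5282, 0.2797, 0.0], [0.5859, 0.2764, 0.0], [0.5764, 0.1423, 0.0], [0.5189, 0.146, 0.0]]
4288.0
[289 195] [0.6555 0.086  0.04  ]
[351 203] [ 0.6375 -0.0723  0.04  ]
[342 287] [ 0.4241 -0.052   0.04  ]
[277 278] [0.4439 0.1121 0.04  ]
[[0.4413, 0.1136, 0.04], [0.659, 0.0892, 0.04], [0.6392, -0.0781, 0.04], [0.4222, -0.0518, 0.04]]
```

```bash
python3 -m crank '[{"claw":1,"dx":0.6,"dy":-1,"dz":0,"yaw":-0.95},{"claw":1,"dx":0.6,"dy":-1,"dz":0,"yaw":-0.95},{"claw":1,"dx":0.6,"dy":-1,"dz":0,"yaw":-0.95},{"claw":1,"dx":0.6,"dy":-1,"dz":0,"yaw":-0.95},{"claw":1,"dx":0.6,"dy":-1,"dz":0,"yaw":-0.95},{"claw":1,"dx":0.6,"dy":-1,"dz":0,"yaw":-0.95},{"claw":1,"dx":0.6,"dy":-1,"dz":0,"yaw":-0.95},{"claw":1,"dx":0.6,"dy":-1,"dz":0,"yaw":-0.95}]' 10
python3 -m crank '[{"claw":1,"dx":0.6,"dy":-1,"dz":-0.3,"yaw":-0.95},{"claw":1,"dx":0.6,"dy":-1,"dz":-0.3,"yaw":-0.95},{"claw":1,"dx":0.6,"dy":-1,"dz":-0.3,"yaw":-0.95},{"claw":1,"dx":0.6,"dy":-1,"dz":-0.3,"yaw":-0.95},{"claw":1,"dx":0.6,"dy":-1,"dz":-0.3,"yaw":-0.95},{"claw":1,"dx":0.6,"dy":-1,"dz":-0.3,"yaw":-0.95},{"claw":1,"dx":0.6,"dy":-1,"dz":-0.3,"yaw":-0.95},{"claw":1,"dx":0,"dy":0,"dz":0,"yaw":0}]'
```

```text
time: 1.37
tcp_pos: [0.4011, 0.3286, 0.239]
tcp_rot: [0.518, 0.855, 0.0, 0.0]
contact_force: [-0.2, 0.2, 0.8]
gripper_width: 0.424
gripper_force: 0.0
time: 2.03
tcp_pos: [0.5296, 0.1114, 0.1747]
tcp_rot: [0.745, 0.667, -0.001, 0.003]
contact_force: [-0.7, -0.7, 0.1]
gripper_width: 0.007
gripper_force: 0.0
```

```bash
python3 -m crank '[{"claw":1,"dx":0.3,"dy":-0.45,"dz":-0.6,"yaw":0},{"claw":1,"dx":0.3,"dy":-0.4,"dz":-0.8,"yaw":0},{"claw":1,"dz":-0.8},{"claw":1,"dz":-0.8},{"claw":1,"dz":-0.8},{"claw":1,"dz":-0.3},{"claw":1},{"claw":1}]'
```

```text
invalid input
```

```bash
python3 -m crank '[{"claw":1,"dx":0.3,"dy":-0.45,"dz":-0.6,"yaw":0},{"claw":1,"dx":0.3,"dy":-0.4,"dz":-0.8,"yaw":0},{"claw":1,"dx":0,"dy":0,"dz":-0.8,"yaw":0},{"claw":1,"dx":0,"dy":0,"dz":-0.8,"yaw":0},{"claw":1,"dx":0,"dy":0,"dz":-0.8,"yaw":0},{"claw":1,"dx":0,"dy":0,"dz":-0.3,"yaw":0},{"claw":1,"dx":0,"dy":0,"dz":0,"yaw":0},{"claw":1,"dx":0,"dy":0,"dz":0,"yaw":0}]'
python3 -m crank '[{"claw":1,"dx":0,"dy":0,"dz":-0.1,"yaw":0},{"claw":1,"dx":0,"dy":0,"dz":0,"yaw":0},{"claw":1,"dx":0,"dy":0,"dz":0,"yaw":0}]'
```

```text
time: 2.7
tcp_pos: [0.5446, 0.0947, 0.053]
tcp_rot: [0.74, 0.673, 0.0, 0.0]
contact_force: [-0.6, 0.8, 0.5]
gripper_width: 0.003
gripper_force: 0.0
time: 2.95
tcp_pos: [0.5451, 0.0947, 0.0507]
tcp_rot: [0.74, 0.673, 0.001, 0.0]
contact_force: [-0.1, -0.8, 0.2]
gripper_width: 0.006
gripper_force: 0.0
```

```bash
python3 -m crank '[{"claw":1,"dx":0.1,"dy":-0.35,"dz":-0.1,"yaw":0},{"claw":1,"dx":0,"dy":0,"dz":-0.2,"yaw":0},{"claw":1,"dx":0,"dy":0,"dz":0,"yaw":0}]'
python3 -m crank '[{"claw":1,"dx":0,"dy":0,"dz":-0.1,"yaw":0},{"claw":1,"dx":0,"dy":0,"dz":0,"yaw":0}]'
python3 -m crank '[{"claw":1,"dx":0,"dy":0,"dz":-0.1,"yaw":0},{"claw":1,"dx":0,"dy":0,"dz":0,"yaw":0}]'
```

```text
time: 3.2
tcp_pos: [0.5481, 0.0822, 0.0403]
tcp_rot: [0.741, 0.672, -0.0, 0.001]
contact_force: [1.6, -4.8, 5.2]
gripper_width: 0.004
gripper_force: 3.1
time: 3.37
tcp_pos: [0.5478, 0.0835, 0.0376]
tcp_rot: [0.74, 0.672, 0.0, 0.0]
contact_force: [1.3, -1.2, 3.2]
gripper_width: 0.008
gripper_force: 1.9
time: 3.53
tcp_pos: [0.5475, 0.0843, 0.0347]
tcp_rot: [0.74, 0.673, 0.0, -0.0]
contact_force: [0.3, 0.1, 3.5]
gripper_width: 0.011
gripper_force: 1.8
```

```bash
for i in 1 2 ; do python3 -m crank '[{"claw":1,"dx":0,"dy":0,"dz":-0.07,"yaw":0},{"claw":1,"dx":0,"dy":0,"dz":0,"yaw":0}]' | egrep 'tcp_pos|contact'; done
```

```text
tcp_pos: [0.5476, 0.0847, 0.0335]
contact_force: [-0.9, 0.5, 7.7]
tcp_pos: [0.5476, 0.0847, 0.0333]
contact_force: [-4.6, 0.3, 26.1]
```

```bash
python3 -m crank '[{"claw":1,"dx":0,"dy":0,"dz":0.1,"yaw":0},{"claw":1,"dx":0,"dy":0,"dz":0.1,"yaw":0},{"claw":1,"dx":0,"dy":0,"dz":0.1,"yaw":0},{"claw":1,"dx":0,"dy":0,"dz":0.1,"yaw":0},{"claw":1,"dx":0,"dy":0,"dz":0.5,"yaw":0},{"claw":1,"dx":0,"dy":0.5,"dz":0.5,"yaw":0},{"claw":1,"dx":0,"dy":1,"dz":0.3,"yaw":0},{"claw":1,"dx":0.1,"dy":1,"dz":0,"yaw":0}]'
python3 -m crank '[{"claw":1,"dx":0.1,"dy":1,"dz":0,"yaw":0},{"claw":1,"dx":0.1,"dy":1,"dz":0,"yaw":0},{"claw":1,"dx":0.1,"dy":1,"dz":0,"yaw":0},{"claw":1,"dx":0.1,"dy":1,"dz":0,"yaw":0},{"claw":1,"dx":0,"dy":1,"dz":0,"yaw":0},{"claw":1,"dx":0,"dy":0.3,"dz":0,"yaw":0},{"claw":1,"dx":0,"dy":0,"dz":0,"yaw":0},{"claw":1,"dx":0,"dy":0,"dz":0,"yaw":0}]'
python3 - <<'E'
from h import *
im=save("top","top1.png");segs(im[:,:,::-1].copy());print(sense()["tcp_pos"])
E
```

```text
time: 4.53
tcp_pos: [0.5507, 0.1592, 0.083]
tcp_rot: [0.741, 0.672, 0.001, 0.0]
contact_force: [-0.5, 0.2, -0.9]
gripper_width: 0.004
gripper_force: 0.0
time: 5.2
tcp_pos: [0.5617, 0.3173, 0.0809]
tcp_rot: [0.74, 0.673, -0.001, 0.0]
contact_force: [-1.1, -0.9, -0.8]
gripper_width: 0.004
gripper_force: 0.0
1049.5
[217 223] [0.5847 0.275  0.    ]
[267 227] [0.5763 0.1438 0.    ]
[265 248] [0.5212 0.1477 0.    ]
[216 244] [0.5295 0.276  0.    ]
[[0.5282, 0.2797, 0.0], [0.5859, 0.2764, 0.0], [0.5764, 0.1423, 0.0], [0.5189, 0.146, 0.0]]
4310.0
[289 195] [0.6555 0.086  0.04  ]
[351 202] [ 0.6401 -0.0723  0.04  ]
[342 287] [ 0.4241 -0.052   0.04  ]
[277 278] [0.4439 0.1121 0.04  ]
[[0.4412, 0.1137, 0.04], [0.6588, 0.09, 0.04], [0.6395, -0.0775, 0.04], [0.4225, -0.0519, 0.04]]
[0.56226501 0.31567034 0.08111241]
```

```bash
python3 -m crank '[{"claw":1,"dx":-0.05,"dy":0,"dz":-0.8,"yaw":0},{"claw":1,"dx":0,"dy":0,"dz":-0.8,"yaw":0},{"claw":1,"dx":0,"dy":0,"dz":-0.6,"yaw":0},{"claw":1,"dx":0,"dy":0,"dz":-0.2,"yaw":0},{"claw":1,"dx":0,"dy":0,"dz":0,"yaw":0},{"claw":1,"dx":0,"dy":-0.3,"dz":0,"yaw":0},{"claw":1,"dx":0,"dy":-0.3,"dz":0,"yaw":0},{"claw":1,"dx":0,"dy":0,"dz":0,"yaw":0}]'
python3 -m crank '[{"claw":1,"dx":-0.03,"dy":-0.3,"dz":0,"yaw":0},{"claw":1,"dx":-0.03,"dy":-0.3,"dz":0,"yaw":0},{"claw":1,"dx":-0.03,"dy":-0.3,"dz":0,"yaw":0},{"claw":1,"dx":-0.03,"dy":-0.3,"dz":0,"yaw":0},{"claw":1,"dx":-0.03,"dy":-0.3,"dz":0,"yaw":0},{"claw":1,"dx":0,"dy":0,"dz":0,"yaw":0}]'
python3 - <<'E'
from h import *
im=save("top","top2.png");segs(im[:,:,::-1].copy());print(sense()["tcp_pos"])
E
```

```text
time: 5.92
tcp_pos: [0.5624, 0.2959, 0.0109]
tcp_rot: [0.741, 0.671, -0.0, 0.001]
contact_force: [-0.3, -0.9, -0.6]
gripper_width: 0.003
gripper_force: 0.0
time: 6.42
tcp_pos: [0.5564, 0.2514, 0.0096]
tcp_rot: [0.741, 0.671, -0.001, 0.001]
contact_force: [0.5, 0.2, -0.3]
gripper_width: 0.01
gripper_force: 0.0
949.5
[234 226] [0.5775 0.2302 0.    ]
[279 231] [0.5663 0.1122 0.    ]
[277 251] [0.5139 0.1163 0.    ]
[232 246] [0.525 0.234 0.   ]
[[0.5241, 0.2413, 0.0], [0.5812, 0.2362, 0.0], [0.5685, 0.1104, 0.0], [0.5115, 0.1159, 0.0]]
4307.5
[289 195] [0.6555 0.086  0.04  ]
[351 202] [ 0.6401 -0.0723  0.04  ]
[342 287] [ 0.4241 -0.052   0.04  ]
[277 278] [0.4439 0.1121 0.04  ]
[[0.4414, 0.1134, 0.04], [0.6589, 0.0893, 0.04], [0.6395, -0.0778, 0.04], [0.4225, -0.0518, 0.04]]
[0.55645422 0.25289969 0.00954326]
```

```bash
python3 -m crank '[{"claw":1,"dx":-0.03,"dy":-0.25,"dz":0,"yaw":0},{"claw":1,"dx":-0.03,"dy":-0.25,"dz":0,"yaw":0},{"claw":1,"dx":-0.03,"dy":-0.25,"dz":0,"yaw":0},{"claw":1,"dx":-0.01,"dy":-0.1,"dz":0,"yaw":0},{"claw":1,"dx":0,"dy":0,"dz":0,"yaw":0}]' | egrep 'pos|contact'
for i in 1 2 3 ; do python3 -m crank '[{"claw":1,"dx":-0.01,"dy":-0.08,"dz":0,"yaw":0},{"claw":1,"dx":0,"dy":0,"dz":0,"yaw":0}]' | egrep 'tcp_pos|contact'; done
```

```text
tcp_pos: [0.5534, 0.2277, 0.0095]
contact_force: [-0.9, -0.0, 0.2]
tcp_pos: [0.5531, 0.2269, 0.0095]
contact_force: [0.7, 0.4, -0.1]
tcp_pos: [0.5528, 0.2246, 0.0095]
contact_force: [-0.5, 0.1, 0.1]
tcp_pos: [0.5524, 0.2219, 0.0095]
contact_force: [-0.1, -0.3, -0.4]
```

```bash
for i in 1 2 3 4; do python3 -m crank '[{"claw":1,"dx":-0.01,"dy":-0.08,"dz":0,"yaw":0},{"claw":1,"dx":0,"dy":0,"dz":0,"yaw":0}]' | egrep 'tcp_pos|contact'; done
```

```text
tcp_pos: [0.5522, 0.2193, 0.0095]
contact_force: [0.2, 0.7, 0.1]
tcp_pos: [0.5519, 0.2168, 0.0095]
contact_force: [0.1, -0.1, 0.1]
tcp_pos: [0.5516, 0.2145, 0.0095]
contact_force: [-0.2, -0.0, 0.1]
tcp_pos: [0.5513, 0.2121, 0.0096]
contact_force: [-1.2, 0.4, 0.1]
```

```bash
python3 - <<'E'
from h import *
im=save("top","top3.png");segs(im[:,:,::-1].copy())
for k in range(4): print(sense()["tcp_pos"],sense()["contact_force"]); read_camera("top")
E
```

```text
656.5
[247 232] [0.5623 0.1958 0.    ]
[251 227] [0.5756 0.1857 0.    ]
[280 231] [0.5664 0.1096 0.    ]
[279 250] [0.5166 0.1111 0.    ]
[248 248] [0.5205 0.1921 0.    ]
[[0.5199, 0.2014, 0.0], [0.5772, 0.1966, 0.0], [0.5686, 0.1047, 0.0], [0.5113, 0.1098, 0.0]]
4324.5
[289 195] [0.6555 0.086  0.04  ]
[351 202] [ 0.6401 -0.0723  0.04  ]
[342 287] [ 0.4241 -0.052   0.04  ]
[277 278] [0.4439 0.1121 0.04  ]
[[0.4386, 0.1147, 0.04], [0.6584, 0.0947, 0.04], [0.642, -0.0742, 0.04], [0.4227, -0.0521, 0.04]]
[0.55129881 0.21222052 0.00955161] [0.38131887 0.37874357 0.59597801]
[0.5513041  0.21242498 0.00952209] [-0.67042154  0.09219172 -0.23130913]
[0.55127874 0.21252804 0.00952775] [ 0.07184677 -0.46769612  0.20754463]
[0.55130848 0.21265491 0.00954382] [-0.05572024 -1.01921896 -0.55753354]
```

```bash
for i in 1 2 3 4; do python3 -m crank '[{"claw":1,"dx":-0.01,"dy":-0.06,"dz":0,"yaw":0},{"claw":1,"dx":0,"dy":0,"dz":0,"yaw":0}]' | egrep 'tcp_pos|contact'; done
```

```text
tcp_pos: [0.551, 0.2106, 0.0095]
contact_force: [-0.5, -0.0, -0.7]
tcp_pos: [0.5507, 0.2087, 0.0095]
contact_force: [-0.3, 1.0, -0.6]
tcp_pos: [0.5507, 0.2078, 0.0096]
contact_force: [0.7, 1.8, -0.7]
tcp_pos: [0.5506, 0.2075, 0.0097]
contact_force: [0.2, 4.2, -1.8]
```

Contact with the foot is felt at TCP y 0.2078, close to the predicted 0.212. I'll back off and check.

```bash
python3 -m crank '[{"claw":1,"dx":0,"dy":0.3,"dz":0,"yaw":0},{"claw":1,"dx":0,"dy":0.5,"dz":0,"yaw":0},{"claw":1,"dx":0,"dy":0.2,"dz":0.3,"yaw":0},{"claw":1,"dx":0,"dy":0,"dz":0.7,"yaw":0},{"claw":1,"dx":0,"dy":0,"dz":0.8,"yaw":0},{"claw":1,"dx":0,"dy":0,"dz":0.3,"yaw":0},{"claw":1,"dx":0,"dy":0,"dz":0,"yaw":0}]'
python3 - <<'E'
from h import *
im=save("top","top4.png");segs(im[:,:,::-1].copy());print(sense()["tcp_pos"])
s=save("side","side4.png")
a=cv2.resize(im[180:300,200:400],(800,480),interpolation=2)
cv2.imwrite("pics/c4.png",a[:,:,::-1])
b=cv2.resize(s[190:310,220:400],(800,533),interpolation=2)
cv2.imwrite("pics/d4.png",b[:,:,::-1])
E
```

```text
time: 9.55
tcp_pos: [0.5517, 0.2357, 0.0751]
tcp_rot: [0.74, 0.672, 0.002, 0.001]
contact_force: [-0.8, 0.5, 0.1]
gripper_width: 0.006
gripper_force: 0.0
733.0
[246 227] [0.5754 0.1987 0.    ]
[280 231] [0.5664 0.1096 0.    ]
[278 251] [0.514  0.1137 0.    ]
[245 248] [0.5204 0.1999 0.    ]
[[0.5203, 0.2055, 0.0], [0.5775, 0.1998, 0.0], [0.5672, 0.1046, 0.0], [0.5101, 0.1105, 0.0]]
4327.0
[289 195] [0.6555 0.086  0.04  ]
[351 202] [ 0.6401 -0.0723  0.04  ]
[342 287] [ 0.4241 -0.052   0.04  ]
[277 278] [0.4439 0.1121 0.04  ]
[[0.4404, 0.1143, 0.04], [0.6587, 0.0918, 0.04], [0.6403, -0.0764, 0.04], [0.4226, -0.0519, 0.04]]
[0.55072495 0.23544969 0.07358372]
```

View pics/c4.png

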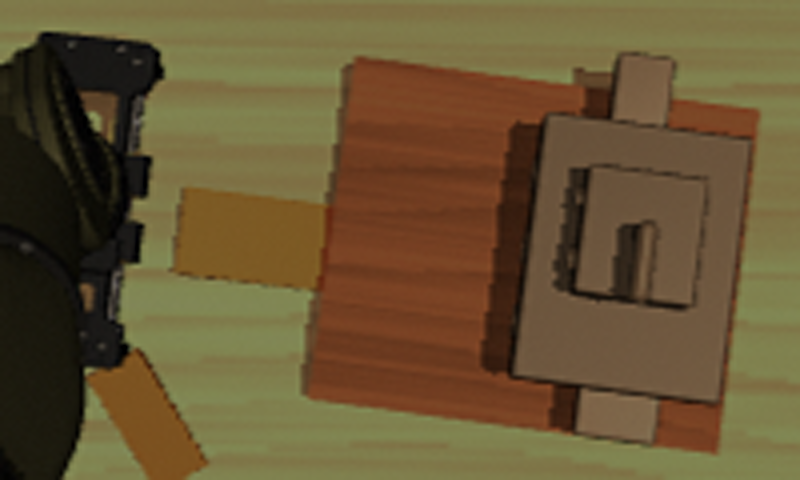

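The crop shows the wedge squarely under the ledge, with its visible part at crop x 175-325, and the board where it was. Next, the ledge press.

```bash
python3 -m crank '[{"claw":1,"dx":0,"dy":-0.9,"dz":0,"yaw":0},{"claw":1,"dx":0,"dy":-0.9,"dz":0,"yaw":0},{"claw":1,"dx":0,"dy":-0.9,"dz":0,"yaw":0},{"claw":1,"dx":-0.1,"dy":-0.9,"dz":0,"yaw":0},{"claw":1,"dx":0,"dy":-0.9,"dz":-0.2,"yaw":0},{"claw":1,"dx":0,"dy":-0.4,"dz":-0.4,"yaw":0},{"claw":1,"dx":0,"dy":0,"dz":-0.3,"yaw":0},{"claw":1,"dx":0,"dy":0,"dz":0,"yaw":0}]' | egrep "pos|contact"
python3 -m crank '[{"claw":1,"dx":0,"dy":0,"dz":0,"yaw":0},{"claw":1,"dx":0,"dy":0,"dz":0,"yaw":0}]' | egrep "pos|contact"
```

```text
tcp_pos: [0.5452, 0.088, 0.043]
contact_force: [0.2, 1.2, -1.1]
tcp_pos: [0.547, 0.0907, 0.0452]
contact_force: [0.7, 0.2, 0.8]
```

```bash
python3 -m crank '[{"claw":1,"dx":0,"dy":-0.2,"dz":0,"yaw":0},{"claw":1,"dx":0,"dy":0,"dz":-0.12,"yaw":0},{"claw":1,"dx":0,"dy":0,"dz":0,"yaw":0}]' | egrep "pos|contact"
for i in 1 2 3; do python3 -m crank '[{"claw":1,"dx":0,"dy":0,"dz":-0.03,"yaw":0},{"claw":1,"dx":0,"dy":0,"dz":0,"yaw":0}]' | egrep 'tcp_pos|contact'; done
```

```text
tcp_pos: [0.5471, 0.0825, 0.0418]
contact_force: [0.2, -0.5, 0.8]
tcp_pos: [0.5471, 0.0828, 0.041]
contact_force: [-0.2, 0.3, -0.1]
tcp_pos: [0.5473, 0.0827, 0.0405]
contact_force: [0.1, -0.1, 3.7]
tcp_pos: [0.5473, 0.0827, 0.0404]
contact_force: [-2.5, 0.3, 11.0]
```

```bash
for i in 1 2; do python3 -m crank '[{"claw":1,"dx":0,"dy":0,"dz":0,"yaw":0},{"claw":1,"dx":0,"dy":0,"dz":0,"yaw":0},{"claw":1,"dx":0,"dy":0,"dz":0,"yaw":0},{"claw":1,"dx":0,"dy":0,"dz":0,"yaw":0},{"claw":1,"dx":0,"dy":0,"dz":0,"yaw":0},{"claw":1,"dx":0,"dy":0,"dz":0,"yaw":0}]' | egrep 'tcp_pos|contact'; done
```

```text
tcp_pos: [0.5473, 0.0827, 0.0405]
contact_force: [-2.2, 0.1, 11.5]
tcp_pos: [0.5473, 0.0827, 0.0404]
contact_force: [-1.6, -0.2, 11.6]
```

```bash
python3 -c "
from station import *
print(job_done())"
```

```text
the job is handed in; nothing more can be done
None
```

I handed the job in with the wedge snug under the short foot, the board level to within what I could measure, and the fingertips pressing the ledge steadily at about 11.5 N; no verdict came back.

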